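Set the sample shuttle to its reading position and start the reading

TASK

With the fingertips, push the meter's sprung sample shuttle all the way in by its upright push plate and let go, so that it springs back by itself and catches at its middle position; then press the start key fully down and come away. Press the key only once the shuttle has caught. Grasp nothing: do not touch or lift the vial that rides in the shuttle, and leave the bottles and the flask where they stand.

Things in the scene. Friction and masses are not known exactly. Their poses are not given: they have to be found in the camera images.
- meter: the meter, fixed: a white deck 260 (x) x 180 (y) x 30 mm high, a white box on its far part (x +32 to +130 mm, top at 85 mm) and two grey sensor towers (x -70 to -40 mm, y +-52 to +-80 mm, top at 85 mm) beside the track. Origin: centre of the deck's underside. x: the way the shuttle is pushed in (away from the robot, turned by up to 0.35 rad); z up.
- push_face (a point): centre of the outer (-x) face of the shuttle's upright aluminium push plate; rides with the shuttle, has the meter's axes. The face is 64 mm wide (y) and spans 32 mm below to 30 mm above this point, which is 70 mm above the bench; plate 8 mm thick. Fully out, it stands 2 mm past the deck's front edge, so the space in front is free; the deck's top is 40 mm below this point.
- shuttle (a joint): how far the shuttle is pushed in, m: 0 fully out, 0.060 fully in at its end stop. A damped spring pushes it out (3 N at 0, 6 N at 0.060). On the way in a tooth on its +y side lifts a sprung stop pin (about 1 N more), which drops in behind the tooth at about 0.031; once released, the shuttle returns only to 0.030, the middle, and stays latched. Let go earlier, it returns to 0.
- nest (a point): centre of the floor of the shuttle's square nest where the vial stands: on the shuttle, 47 mm in (+x) from the push face and 26 mm below push_face; the nest's walls are 16 mm high and 29 mm apart.
- vial: sample vial with a white cap, 25 mm diameter, 50 mm high, 25 to 50 g, loose in the nest, its top 94 mm above the bench. Origin: centre of its underside, z up.
- start_key_top (a point): centre of the top of the round white start key, 34 mm diameter, on a grey box 75 x 65 x 30 mm fixed to the bench, on the left or the right of the meter. The key's top stands about 52 mm above the bench, 10 mm above its black collar of 50 mm diameter; it is pressed straight down.
- start_key (a joint): how far the start key is pressed, m: 0 up, 0.006 fully down; it springs back; 1.5 N starts it, 5 N presses it fully.
- reagent_bottle: bystander: glass reagent bottle with a cap, 64 mm diameter, 150 mm high, on the other side of the meter from the key. Origin: centre of its underside.
- flask: bystander: conical glass flask, 80 mm diameter at the foot, 120 mm high. Origin: centre of its underside.
- wash_bottle: bystander: white wash bottle with a bent spout, 60 mm diameter, 170 mm high. Origin: centre of its underside.
There are look-alikes about, which are no part of the job. There is more than one size of the part that bears start_key_top; the job needs the largest.

How it is judged:
By the outcome, as a careful person would: the job done as asked, in the order asked, and still so for the second after the job is handed in, with the robot touching nothing.
It also fails if it takes over 56 s, if anything falls off the work surface, if the arm or the gripper's body presses on something with over 40 N, if the wrist force passes 120 N, or if a joint passes its speed limit or range.

ROBOT

A 6-joint arm with a two-finger parallel gripper is mounted at the origin on the work surface. World frame = base frame: x ahead of the robot, y to its left, z up, the work surface at z = 0. Lengths are in m, angles in degrees, forces in N, time in s.
With the tool pointing down it reaches from about 0.425 to 0.95 m from the base axis. Payload 14.7 kg.
Tool frame: the origin (TCP) lies on the centre line of the jaws, within the pads' length; the fingertips stand 14 mm ahead of it and the grasp point (between the pads) lies 5 mm behind it (manip.tip_extent is the distance from the TCP to the fingertips, in m); z points along the fingers, x is the direction in which the jaws open and shut, and the axes are right-handed (so a half turn about z gives the same grasp; the last joint's range is limited). The gripper opens to 85 mm and grips with 20 to 120 N. Pads are 22 mm wide; open, the fingers measure 114 mm over their backs; the gripper's body (76 mm by 85 mm) begins 54 mm behind the grasp point. The pads swing forward as they close: fully open they stand 13 mm farther back than shut.
Start: joints at [69.58, 27.513, 91.461, -0, 61.026, -2.67], TCP at [0.198, 0.619, 0.245] pointing down, gripper open.
Joint ranges: [-157.49, 157.49], [-46.99, 117.5], [13.45, 153.17], [-89.5, 269.5], [5.16, 153.95], [-167.48, 167.48]. Speed limits (degrees/s): [108.29, 108.29, 136.94, 172.46, 172.46, 172.46].

INTERFACE

Orientations are given as [roll, pitch, yaw] about the fixed x, y, z axes, in that order (R = Rz(yaw) Ry(pitch) Rx(roll)).
In Python, from station import manip gives the robot as it stands.
- The arm moves only by the tool jog_arm, never from a script. Its argument "targets" is a list of rows, each a list of 5 numbers: the opening, from 0 (shut) to 1 (fully open), then the shift along the tool's x, y, z in cm, then the turn about the tool's z in rad. A call has 1 to 20 rows; each row shifts and turns the pose as measured when the row begins, along the tool's axes as they then stand; what a row does not reach is not made up. A row lasts 1/10 s, in which the tool goes at most 50 mm and 8.59 degrees, less where a joint would pass 70% of its speed; a pose out of reach is approached as far as the arm can. A call with a gripper value outside its range is refused whole. The fingers move at their own pace and stop on an object; "grip_force" is the grip in N (left out, the last holds). Time passes only in rows, so rows that do not move let the fingers close. It gives the time, the measured TCP pose, the force and the opening at its end, in the units of the state.
- manip.read_state(): the state, without advancing time (a new reading comes with each control period).
- manip.grab_frame(name): name is "scene" or "top" or "wrist"; returns (picture, depth): 420x560x3 uint8, blue, green, red; 420x560 float32, m along the optical axis (not along the pixel's ray), 0 where there is no reading.
- manip.camera_info(name): a dict with "mtx" (3x3 intrinsics, pixels), "origin" and "orientation" of the camera in the world; the wrist camera has in their place "T_tool_cam" (4x4, takes a point from camera to tool coordinates, whose origin is the TCP and whose axes are the tool frame's). Camera axes: x right, y down, z forward; pixel columns grow to the right and rows downward; lengths in m; the calibration is good to about 2 mm. A picture is of the moment at which its call begins: read the wrist's pose just before it. camera_info takes no time and is no camera call.
- manip.close_job(): hands the job in, once; it reports no verdict.
Trained networks look in the newest picture that a camera, given by its name, has taken for a name from the list of things; names that differ only in an ending like _2 or _b are one class to them, and where a whole thing is asked for, a point or a joint stands for the part that bears it (a point fixed in the world has none). Each returns a list of dicts, best first, with "confidence" (0 to 1); they miss things now and then, are a little off and sometimes report something else, mostly with a low value. They report only what shows in the picture. A call takes as long as a camera call. They do not tell look-alikes from the thing itself.
- manip.look_for(camera, target): "box" ([left, top, right, bottom] in pixels, round what is visible of it).
The state is a dict: "time": time; "joints": joint angles; "joint_vel": joint speeds; "effort": joint torques, N m; "tcp_pos": TCP position; "tcp_rot": TCP orientation; "force": force on the tool from outside, world axes, zero at the start; "wrist_torque": the same for the moment, N m; "opening": opening from 0.0 (shut) to 1.0 (fully open).
Only numpy, scipy, OpenCV 4.12 (cv2) and the standard library are available. Lean on these libraries where they do the work, as an engineer would, in place of code of your own. Each camera call takes 0.05 s, during which the arm holds its last target.

## Working session

There is one attempt and no reset: what is moved stays moved. The work goes in short steps, Python scripts to look and compute and a tool call to move; the robot and the scene stay as the last step left them, time stands still between calls to the robot, and variables do not carry over. Pictures are saved under pics/ and viewed, and the job is handed in when it is done.

Besides the shell and the picture viewer there is one more tool, called by a JSON object that holds its "op" and its "data". jog_arm: Moves the arm, as the interface text tells. Its arguments: {"type":"object","properties":{"targets":{"type":"array","items":{"type":"array","items":{"type":"number"}}},"grip_force":{"type":"number"}},"required":["targets"]}

```bash
mkdir -p pics; ls
cat > h.py <<'E'
from station import manip
import numpy as np, cv2
from scipy.spatial.transform import Rotation as R
def campose(n):
    c=manip.camera_info(n); return c
E
python3 - <<'E'
from h import *
for n in ("scene","top"):
    p,d=manip.grab_frame(n); cv2.imwrite(f"pics/{n}0.png",p); np.savez(f"{n}0.npz",p=p,d=d)
    c=manip.camera_info(n); print(n,c)
    for t in ("meter","push_face","start_key_top","vial","reagent_bottle","flask","wash_bottle"):
        if n=="top" or t in("start_key_top",): print(t,[(np.round(b["box"]).tolist(),round(b["confidence"],2)) for b in manip.look_for(n,t)])
print(manip.read_state())
E
```

```text
pics
scene {'mtx': array([[383.13982815,   0.        , 280.23381567],
       [  0.        , 383.13982815, 213.22174529],
       [  0.        ,   0.        ,   1.        ]]), 'origin': array([0.89566249, 0.49848762, 0.56194803]), 'orientation': array([-127.92737478,    0.78368298,  146.43152084])}
start_key_top [([298.0, 174.0, 308.0, 184.0], 0.57), ([256.0, 159.0, 270.0, 170.0], 0.56)]
top {'mtx': array([[476.58389696,   0.        , 278.19689663],
       [  0.        , 476.58389696, 207.2863429 ],
       [  0.        ,   0.        ,   1.        ]]), 'origin': array([ 0.36694258, -0.0309102 ,  1.28477032]), 'orientation': array([-171.81346623,    0.64855966,  -89.59436763])}
meter [([214.0, 123.0, 303.0, 235.0], 0.82)]
push_face [([251.0, 188.0, 280.0, 229.0], 0.94), ([159.0, 218.0, 192.0, 244.0], 0.61)]
start_key_top [([365.0, 236.0, 381.0, 247.0], 0.44), ([414.0, 259.0, 422.0, 269.0], 0.44)]
vial [([258.0, 203.0, 270.0, 215.0], 0.51)]
reagent_bottle [([160.0, 218.0, 190.0, 248.0], 0.82)]
flask [([146.0, 151.0, 178.0, 181.0], 0.61)]
wash_bottle [([374.0, 146.0, 400.0, 177.0], 0.78), ([369.0, 237.0, 380.0, 248.0], 0.34)]
{'time': 0.5, 'joints': array([ 6.95795709e+01,  2.75156078e+01,  9.14649064e+01,  5.10446443e-04,
        6.10263902e+01, -2.66798987e+00]), 'joint_vel': array([ 0.02196278, -0.08310471, -0.04013058, -0.04682317, -0.00669083,
       -0.04245149]), 'effort': array([ 3.60461161e-05, -9.49806833e+01, -4.30356932e+01,  1.60956040e-05,
        2.58477245e-03, -6.53485330e-06]), 'tcp_pos': array([0.19812619, 0.61901524, 0.24524811]), 'tcp_rot': array([-1.79999233e+02,  6.87616890e-03,  7.22473135e+01]), 'force': array([ 0.23500352,  0.03280283, -0.32250493]), 'wrist_torque': array([-0.03903849,  0.0223498 , -0.06251187]), 'opening': 1.0007564054388642}
```

Run:
```python
import cv2,numpy as np
t=cv2.imread("pics/top0.png")
cv2.imwrite("pics/top0c.png",cv2.resize(t[110:290,140:440],(800,480),interpolation=cv2.INTER_CUBIC))
```

```text
(no output)
```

View pics/top0c.png

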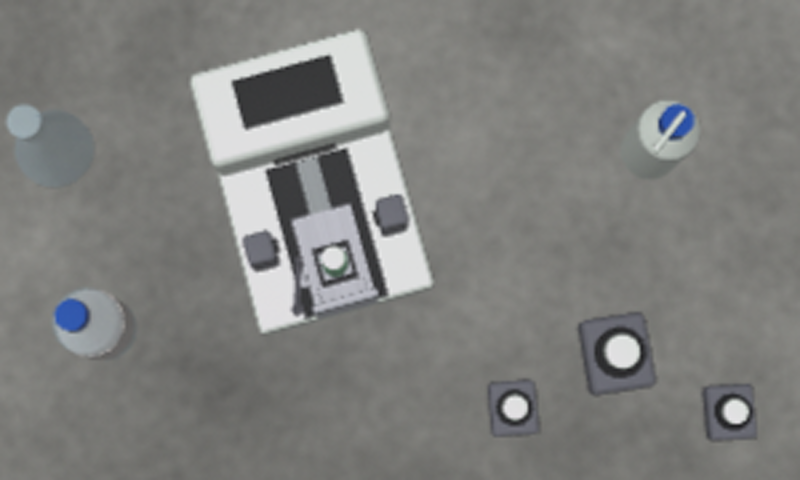

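View pics/scene0.png

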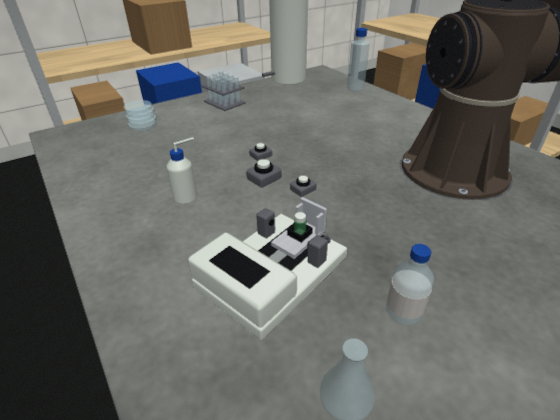

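Top crop: the meter is at (310,190). There are three start-key candidates: (622,352) the largest box, collar and key, and small ones at (515,407) and (735,411). The job needs the largest, (622,352), which is full-image (373,242). I'll measure them all.

```bash
cat >> h.py <<'E'
def cloud(n,d):
    c=manip.camera_info(n);K=c["mtx"];Rm=R.from_euler("xyz",c["orientation"],degrees=True).as_matrix()
    v,u=np.mgrid[0:d.shape[0],0:d.shape[1]]
    P=np.stack([(u-K[0,2])/K[0,0]*d,(v-K[1,2])/K[1,1]*d,d],-1)
    return P@Rm.T+c["origin"]
E
python3 - <<'E'
from h import *
z=np.load("top0.npz");p,d=z["p"],z["d"];W=cloud("top",d)
print("bench z",np.median(W[250:290,150:350,2]))
# keys
g=p.astype(int).min(2)
for (x,y) in ((622,352),(515,407),(735,411)):
    u,v=140+x/2.667,110+y/2.667
    a=W[int(v)-14:int(v)+15,int(u)-14:int(u)+15];b=g[int(v)-14:int(v)+15,int(u)-14:int(u)+15]
    m=b>170; q=a[m]; print((u,v),"n",m.sum(),"mean",q.mean(0).round(4),"med z",np.median(q[:,2]).round(4),"ext",(np.ptp(q,axis=0)).round(4))
    hb=a[(a[...,2]>.018)]; r=cv2.minAreaRect((hb[:,:2]*1000).astype(np.float32)); print("  box",r)
# meter
s=W[115:245,205:310].reshape(-1,3)
for lo,hi in ((.02,.2),(.02,.04),(.076,.095)):
    q=s[(s[:,2]>lo)&(s[:,2]<hi)]; r=cv2.minAreaRect((q[:,:2]*1000).astype(np.float32)); print(lo,hi,len(q),r,np.median(q[:,2]))
# towers etc: print z map
for b in range(180,240,2): print(b,(W[b,228:300:2,2]*1000).round().astype(int).tolist())
E
```

```text
bench z 0.001162303882671356
(373.22084739407575, 241.98350206224222) n 121 mean [ 0.4565 -0.2611  0.0531] med z 0.0531 ext [0.0289 0.031  0.0116]
  box ((433.87994384765625, -158.9368896484375), (76.48645782470703, 278.6316833496094), 12.252338409423828)
(333.10086239220095, 262.60592425946754) n 60 mean [ 0.4024 -0.1585  0.0386] med z 0.0387 ext [0.0182 0.021  0.0095]
  box ((397.26727294921875, -105.43901824951172), (53.433753967285156, 153.9749755859375), 5.241633415222168)
(415.5905511811024, 264.1057367829021) n 60 mean [ 0.3995 -0.3721  0.039 ] med z 0.0389 ext [0.0207 0.0201 0.0129]
  box ((396.8893127441406, -213.1284637451172), (52.48134231567383, 365.5775451660156), 1.1634597778320312)
0.02 0.2 6816 ((621.2095336914062, 40.444091796875), (263.6398010253906, 180.10464477539062), 16.004793167114258) 0.04852362965957724
0.02 0.04 2813 ((576.5016479492188, 27.668174743652344), (165.94908142089844, 180.18182373046875), 15.92584228515625) 0.03147904278275604
0.076 0.095 2873 ((621.2689208984375, 40.31626892089844), (262.88690185546875, 179.86280822753906), 16.206790924072266) 0.
[... 3619 characters left out ...]
, 35, 66, 56, 42, 12, 3, 1, 1, -1, 1, -1, 2, 0, 3, -2, 3, 0, -1, 6, 4, 2]
230 [2, 8, -2, 1, 4, 34, 32, 30, 34, 29, 31, 34, 31, 30, 24, 14, 3, -2, 3, 3, 1, 1, 4, 0, 2, 3, 2, 2, 0, 3, -2, 0, 1, 1, 4, 2]
232 [1, -1, 3, -2, 2, 33, 29, 32, 26, 31, 27, 17, 7, 3, -2, 2, 0, -1, -2, 4, 1, -2, -5, -3, 2, 2, 4, -3, -1, 0, 3, 6, 2, 2, -2, -1]
234 [1, 2, -4, 6, 1, 24, 25, 28, 13, 9, 0, -5, 2, -1, 2, 5, 6, -2, 0, 1, 1, 1, 3, 0, 2, 3, 2, 4, 4, 1, -1, 1, -4, 1, 2, 1]
236 [-2, -1, 5, -1, 3, -2, 0, 1, 5, 1, -1, 4, 3, 4, 0, 4, -2, 2, 4, -3, 5, 2, 2, 3, -1, 0, -2, 1, 6, 0, 2, -1, 0, 0, 4, -1]
238 [2, -4, 5, -1, -3, 2, 1, 7, 0, 2, 0, -3, 3, 3, 2, 4, 0, 2, 2, 4, 1, 8, -1, 1, -3, 0, -1, 1, 3, 2, 1, 3, 2, 6, 5, -3]
```

Run:
```python
import cv2,numpy as np
t=cv2.imread("pics/top0.png"); a=cv2.resize(t[220:280,310:430],(800,400),interpolation=cv2.INTER_CUBIC)
cv2.imwrite("pics/keys.png",a)
```

```text
(no output)
```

View pics/keys.png

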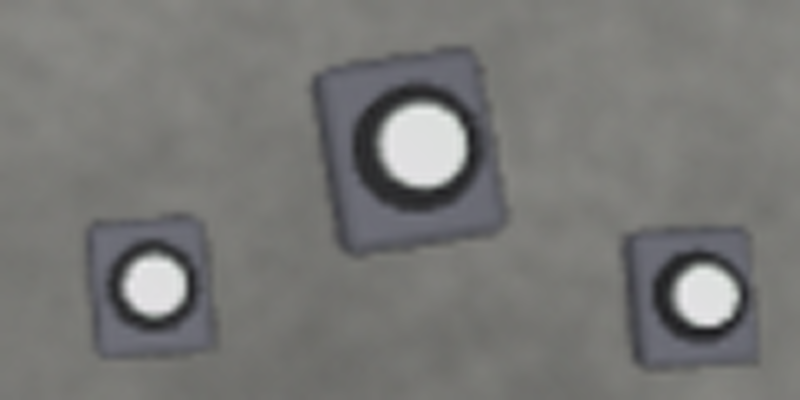

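The enlarged crop confirms the middle key (425,147) as the largest. Its key is about 31 mm, its top is at z=0.053 and its box is about 76 mm wide; the other two have roughly 20 mm keys at z=0.039. The meter is at about (0.621,0.040), yaw 16°, and the push face is near (0.495,0.004). First I shut the jaws and turn the tool to yaw 106°, so tool x lies along meter y.

{"op": "jog_arm", "data": {"targets": [[0,0,0,0,-0.147],[0,0,0,0,-0.147],[0,0,0,0,-0.147],[0,0,0,0,-0.147],[0,0,0,0,0]], "grip_force": 40}}

```text
time: 1.0
tcp_pos: [0.1981, 0.619, 0.2453]
tcp_rot: [180.0, -0.0, 106.8]
force: [0.6, 0.0, -0.9]
opening: 0.141
```

```bash
cat >> h.py <<'E'
def go(p):
    s=manip.read_state(); Rm=R.from_euler("xyz",s["tcp_rot"],degrees=True).as_matrix()
    print("t",s["time"],"pos",s["tcp_pos"].round(4),"rot",s["tcp_rot"].round(2),"F",s["force"].round(2),"op",round(s["opening"],3))
    a=np.array(s["tcp_pos"])
    for q in p:
        print(q,"shift cm",(Rm.T@(np.array(q)-a)*100).round(2)); a=np.array(q)
E
python3 - <<'E'
from h import *
go([(.36,.38,.245),(.445,-.010,.245),(.445,-.010,.076)])
E
```

```text
t 1.0 pos [0.1981 0.619  0.2453] rot [180.    -0.   106.82] F [ 0.58  0.05 -0.87] op 0.141
(0.36, 0.38, 0.245) shift cm [-27.56   8.58   0.03]
(0.445, -0.01, 0.245) shift cm [-39.79  -3.15  -0.  ]
(0.445, -0.01, 0.076) shift cm [-0.  -0.  16.9]
```

{"op": "jog_arm", "data": {"targets": [[0,-3.94,1.23,0,0],[0,-3.94,1.23,0,0],[0,-3.94,1.23,0,0],[0,-3.94,1.23,0,0],[0,-3.94,1.23,0,0],[0,-3.94,1.23,0,0],[0,-3.94,1.23,0,0],[0,-3.98,-0.31,0,0],[0,-3.98,-0.31,0,0],[0,-3.98,-0.31,0,0],[0,-3.98,-0.31,0,0],[0,-3.98,-0.31,0,0],[0,-3.98,-0.31,0,0],[0,-3.98,-0.31,0,0],[0,-3.98,-0.31,0,0],[0,-3.98,-0.31,0,0],[0,-3.98,-0.31,0,0],[0,0,0,0,0]]}}

```text
time: 2.8
tcp_pos: [0.4279, -0.0392, 0.2459]
tcp_rot: [179.4, -0.1, 101.5]
force: [-0.7, 0.2, 0.3]
opening: 0.003
```

Run:
```python
from h import *
go([(.445,-.010,.245),(.445,-.010,.076)])
p,d=manip.grab_frame("wrist"); cv2.imwrite("pics/w1.png",p); np.savez("w1.npz",p=p,d=d)
s=manip.read_state();T=manip.camera_info("wrist")["T_tool_cam"];print(T.round(3))
```

```text
t 2.8 pos [ 0.4279 -0.0392  0.2459] rot [ 1.7938e+02 -1.1000e-01  1.0155e+02] F [-0.73  0.2   0.3 ] op 0.003
(0.445, -0.01, 0.245) shift cm [2.52 2.26 0.12]
(0.445, -0.01, 0.076) shift cm [-0.03 -0.18 16.9 ]
[[ 1.    -0.    -0.    -0.   ]
 [ 0.     0.951  0.308 -0.079]
 [ 0.    -0.308  0.951 -0.128]
 [ 0.     0.     0.     1.   ]]
```

View pics/w1.png

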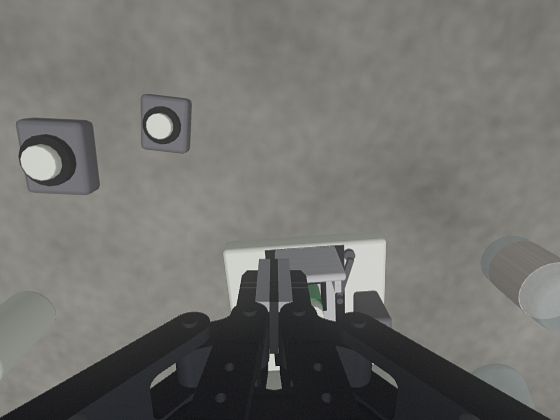

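The wrist view shows the push plate's top at about (310,262), the deck front at about (305,243), and the fingers at (272,290). The tool yaw has drifted to 101.5°. I'll measure the plate from the wrist depth.

```bash
cat >> h.py <<'E'
def wcloud(d,s):
    c=manip.camera_info("wrist");K=c["mtx"];T=c["T_tool_cam"]
    v,u=np.mgrid[0:d.shape[0],0:d.shape[1]]
    P=np.stack([(u-K[0,2])/K[0,0]*d,(v-K[1,2])/K[1,1]*d,d],-1)@T[:3,:3].T+T[:3,3]
    return P@R.from_euler("xyz",s["tcp_rot"],degrees=True).as_matrix().T+s["tcp_pos"]
E
python3 - <<'E'
from h import *
d=np.load("w1.npz")["d"];s=manip.read_state();W=wcloud(d,s)
for u in range(222,392,8): print(u,[(tuple((W[v,u]*1000).round().astype(int))) for v in (240,246,252,262,272,280,286)])
E
```

```text
222 [(np.int64(521), np.int64(-79), np.int64(-1)), (np.int64(529), np.int64(-78), np.int64(-1)), (np.int64(537), np.int64(-77), np.int64(-1)), (np.int64(550), np.int64(-75), np.int64(-1)), (np.int64(563), np.int64(-73), np.int64(-1)), (np.int64(574), np.int64(-71), np.int64(-1)), (np.int64(582), np.int64(-70), np.int64(-2))]
230 [(np.int64(519), np.int64(-70), np.int64(-1)), (np.int64(517), np.int64(-68), np.int64(19)), (np.int64(520), np.int64(-67), np.int64(28)), (np.int64(532), np.int64(-65), np.int64(29)), (np.int64(545), np.int64(-63), np.int64(27)), (np.int64(554), np.int64(-61), np.int64(29)), (np.int64(562), np.int64(-60), np.int64(29))]
238 [(np.int64(518), np.int64(-61), np.int64(-1)), (np.int64(515), np.int64(-59), np.int64(20)), (np.int64(519), np.int64(-58), np.int64(27)), (np.int64(530), np.int64(-56), np.int64(29)), (np.int64(543), np.int64(-54), np.int64(28)), (np.int64(552), np.int64(-52), np.int64(29)), (np.int64(560), np.int64(-51), np.int64(29))]
246 [(np.int64(514), np.int64(-52), np.int64(4)), (np.int64(513), np.int64(-51), np.int64(21)), (np.int64(517), np.int6
[... 5337 characters left out ...]
)), (np.int64(529), np.int64(100), np.int64(29))]
382 [(np.int64(474), np.int64(92), np.int64(28)), (np.int64(480), np.int64(94), np.int64(29)), (np.int64(487), np.int64(96), np.int64(29)), (np.int64(499), np.int64(100), np.int64(28)), (np.int64(510), np.int64(103), np.int64(30)), (np.int64(520), np.int64(106), np.int64(29)), (np.int64(528), np.int64(108), np.int64(29))]
390 [(np.int64(483), np.int64(114), np.int64(-2)), (np.int64(490), np.int64(116), np.int64(-2)), (np.int64(497), np.int64(118), np.int64(-1)), (np.int64(510), np.int64(122), np.int64(-1)), (np.int64(523), np.int64(126), np.int64(-1)), (np.int64(534), np.int64(130), np.int64(-2)), (np.int64(541), np.int64(132), np.int64(-1))]
```

The face centre is near (0.495,0.005), inward axis at 16.3°, which matches the top view. I'll line up in front of it and descend.

{"op": "jog_arm", "data": {"targets": [[0,0,0,0,-0.079],[0,0,0,0,0]]}}

```text
time: 3.05
tcp_pos: [0.4271, -0.0371, 0.2459]
tcp_rot: [179.4, -0.1, 105.7]
force: [-0.0, 0.4, 0.1]
opening: 0.001
```

Run:
```python
from h import *
go([(.458,-.006,.245),(.458,-.006,.076)])
```

```text
t 3.05 pos [ 0.4271 -0.0371  0.2459] rot [ 1.7939e+02 -1.4000e-01  1.0571e+02] F [-0.01  0.4   0.1 ] op 0.001
(0.458, -0.006, 0.245) shift cm [2.15 3.82 0.13]
(0.458, -0.006, 0.076) shift cm [-0.04 -0.18 16.9 ]
```

{"op": "jog_arm", "data": {"targets": [[0,1.1,1.9,0,0],[0,1.1,1.9,0,0],[0,0,0,4,0],[0,0,0,4,0],[0,0,0,4,0],[0,0,0,3,0],[0,0,0,1.5,0],[0,0,0,0,0]]}}

```text
time: 3.85
tcp_pos: [0.4622, 0.005, 0.0778]
tcp_rot: [179.1, -0.1, 104.2]
force: [0.4, -0.0, 1.2]
opening: -0.001
```

Run:
```python
from h import *
go([(.458,-.006,.072),(.484,.0017,.072)])
```

```text
t 3.85 pos [0.4622 0.005  0.0778] rot [ 1.7905e+02 -1.1000e-01  1.0417e+02] F [ 0.41 -0.01  1.19] op -0.001
(0.458, -0.006, 0.072) shift cm [-0.97 -0.69  0.57]
(0.484, 0.0017, 0.072) shift cm [0.11 2.71 0.05]
```

{"op": "jog_arm", "data": {"targets": [[0,-0.9,0,0.4,-0.036],[0,0,0,0,0]]}}

```text
time: 4.05
tcp_pos: [0.4645, -0.0021, 0.0744]
tcp_rot: [179.1, -0.1, 106.1]
force: [-0.4, -0.2, 0.5]
opening: -0.0
```

Run:
```python
from h import *
go([(.484,.0017,.072)])
p,d=manip.grab_frame("scene"); cv2.imwrite("pics/s1.png",cv2.resize(p[150:330,200:400],(800,720)[:2] if 0 else (640,576),interpolation=cv2.INTER_CUBIC))
```

```text
t 4.05 pos [ 0.4645 -0.0021  0.0744] rot [ 1.7908e+02 -1.0000e-01  1.0609e+02] F [-0.42 -0.19  0.51] op -0.0
(0.484, 0.0017, 0.072) shift cm [-0.18  1.98  0.27]
```

View pics/s1.png

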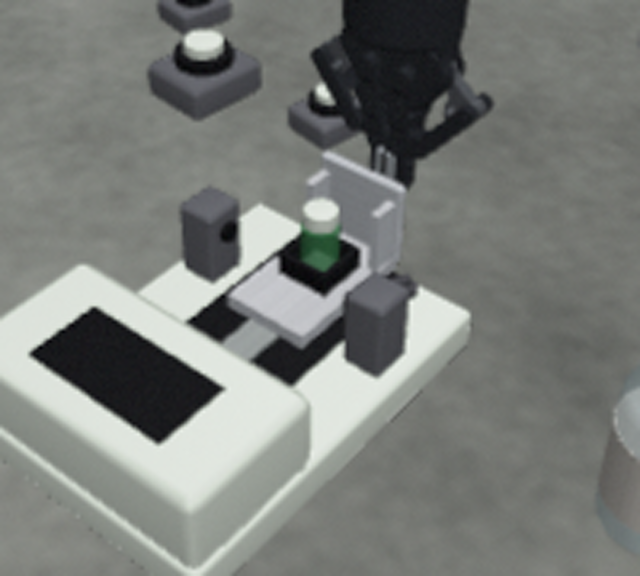

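The fingers stand behind the middle of the plate at about (385,165) and the vial is in its nest. I'll rise 8 mm for tower clearance and advance to contact.

{"op": "jog_arm", "data": {"targets": [[0,-0.15,0.6,-0.8,0],[0,0,0.6,0,0],[0,0,0.5,0,0],[0,0,0.4,0,0],[0,0,0.4,0,0]]}}

```text
time: 4.6
tcp_pos: [0.4907, 0.005, 0.0867]
tcp_rot: [179.0, -0.1, 105.8]
force: [-5.1, -4.1, -1.8]
opening: -0.003
```

{"op": "jog_arm", "data": {"targets": [[0,0,0.6,0,0],[0,0,0.6,0,0],[0,0,0.6,0,0],[0,0,0.6,0,0]]}}

```text
time: 5.0
tcp_pos: [0.5114, 0.0114, 0.0863]
tcp_rot: [179.4, -0.1, 105.8]
force: [-6.4, -4.3, 4.0]
opening: 0.001
```

{"op": "jog_arm", "data": {"targets": [[0,0,0.6,0,0],[0,0,0.6,0,0],[0,0,0.6,0,0],[0,0,0.6,0,0]]}}

```text
time: 5.4
tcp_pos: [0.5321, 0.0179, 0.0856]
tcp_rot: [179.8, -0.2, 105.7]
force: [-5.9, -3.7, 4.2]
opening: 0.002
```

```bash
cat >> h.py <<'E'
def S():
    s=manip.read_state(); a=np.array([.960,.280,0]); p=s["tcp_pos"]
    print("t",s["time"],"shuttle est mm",(p@a+.011-.4766)*1000,"lat mm",(p[1]-.005)*.96*1000-(p[0]-.495)*.28*1000,"F in",s["force"]@a,"F",s["force"].round(1))
E
python3 - <<'E'
from h import *
S()
p,d=manip.grab_frame("scene"); cv2.imwrite("pics/s2.png",cv2.resize(p[150:330,200:400],(640,576),interpolation=cv2.INTER_CUBIC))
E
```

```text
t 5.4 shuttle est mm 50.22722696551607 lat mm 2.0301262973735756 F in -6.670376892095688 F [-5.9 -3.7  4.2]
```

View pics/s2.png

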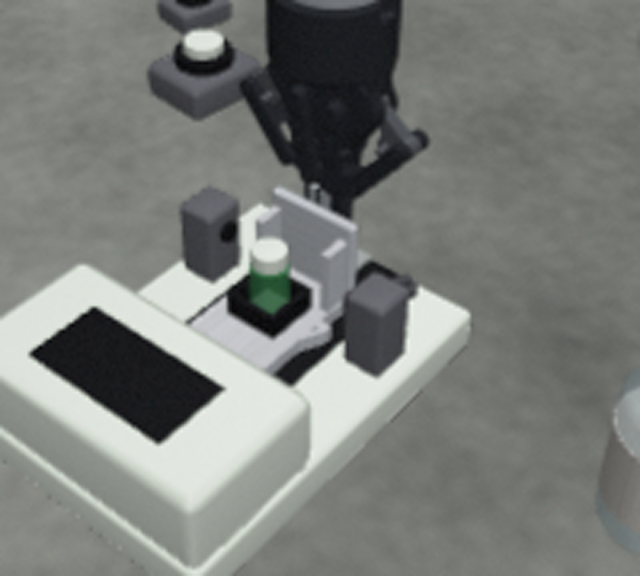

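The shuttle is at about 50 mm. The vial is upright at (270,270) and the gripper is clear of the towers. I'll go on to the end stop.

{"op": "jog_arm", "data": {"targets": [[0,0,0.6,0,0],[0,0,0.5,0,0]]}}

```text
time: 5.65
tcp_pos: [0.5417, 0.021, 0.0852]
tcp_rot: [-180.0, -0.3, 105.7]
force: [-17.9, -8.6, 11.1]
opening: 0.0
```

{"op": "jog_arm", "data": {"targets": [[0,0,0.4,0,0]]}}

```text
time: 5.75
tcp_pos: [0.5416, 0.0216, 0.0845]
tcp_rot: [-179.5, -0.4, 105.7]
force: [-32.3, -18.3, 22.4]
opening: -0.0
```

{"op": "jog_arm", "data": {"targets": [[0,0,0.4,0,0]]}}

```text
time: 5.85
tcp_pos: [0.5413, 0.022, 0.0839]
tcp_rot: [-179.0, -0.4, 105.7]
force: [-21.7, -12.9, 15.0]
opening: 0.001
```

Run:
```python
from h import *
S()
```

```text
t 5.85 shuttle est mm 60.236478156487806 lat mm 3.3994890814876673 F in -24.480507449667527 F [-21.7 -12.9  15. ]
```

It is hard against the end stop: 60 mm, force peaked at about 37 N and motion stopped. Now I retreat quickly.

{"op": "jog_arm", "data": {"targets": [[0,0,-4,0,0],[0,0,-4,0,0],[0,0,-2.5,0,0],[0,0,0,0,0],[0,0,0,0,0]]}}

```text
time: 6.35
tcp_pos: [0.4377, -0.0069, 0.0852]
tcp_rot: [-179.1, -0.4, 105.7]
force: [0.7, -0.8, 0.5]
opening: -0.001
```

Run:
```python
from h import *
S();go([(.46,-.1,.12),(.4565,-.2611,.12),(.4565,-.2611,.075)])
p,d=manip.grab_frame("scene"); cv2.imwrite("pics/s3.png",cv2.resize(p[150:330,200:400],(640,576),interpolation=cv2.INTER_CUBIC))
```

```text
t 6.35 shuttle est mm -47.34699473958004 lat mm 4.61301985906473 F in 0.49847212870513774 F [ 0.7 -0.8  0.5]
t 6.35 pos [ 0.4377 -0.0069  0.0852] rot [-179.09   -0.44  105.7 ] F [ 0.74 -0.76  0.46] op -0.001
(0.46, -0.1, 0.12) shift cm [-9.54 -0.43 -3.54]
(0.4565, -0.2611, 0.12) shift cm [-15.41  -4.7   -0.04]
(0.4565, -0.2611, 0.075) shift cm [-0.03  0.07  4.5 ]
```

View pics/s3.png

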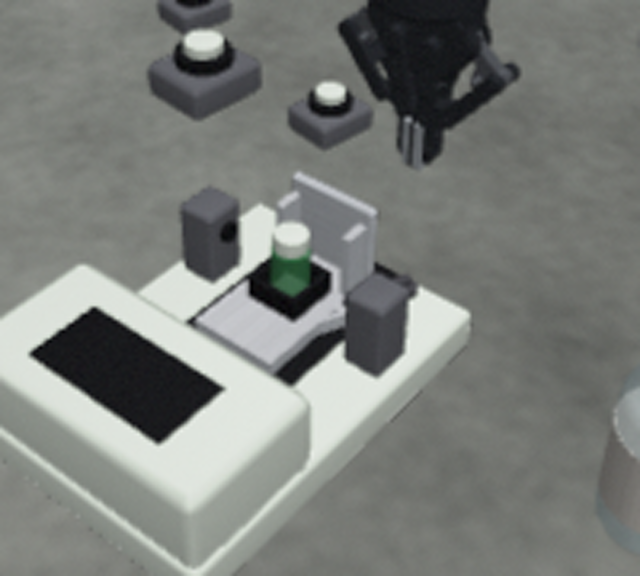

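The plate is now clear of the fingers and stands midway: vial at x=291, against 320 when out and 270 at 50 mm, so about 30 mm. I'll rise, move over to the key, and check the latch again on the way.

{"op": "jog_arm", "data": {"targets": [[0,0,0,-3.5,0],[0,0,0,-2.5,0],[0,-3.5,-0.6,0,0],[0,-3.5,-0.6,0,0],[0,-3.5,-0.6,0,0],[0,-3.5,-0.6,0,0],[0,-3.5,-0.6,0,0],[0,-3.5,-0.6,0,0],[0,0,0,0,0]]}}

```text
time: 7.3
tcp_pos: [0.4754, -0.2275, 0.1484]
tcp_rot: [-179.6, -0.0, 106.1]
force: [1.1, -0.7, -0.5]
opening: -0.005
```

Run:
```python
from h import *
go([(.4565,-.2611,.12)])
p,d=manip.grab_frame("top"); cv2.imwrite("pics/top2.png",cv2.resize(p[110:290,140:440],(800,480),interpolation=cv2.INTER_CUBIC))
W=cloud("top",d)
s=W[195:230,245:290].reshape(-1,3)
q=s[(s[:,2]>.095)&(s[:,2]<.11)]; a=np.array([.960,.280])
# plate top / vial cap share heights; print along-axis
print(np.sort((q[:,:2]@a-.4766)*1000).round(0))
print("push",manip.look_for("top","push_face")[:1],manip.look_for("top","vial")[:1])
```

```text
t 7.3 pos [ 0.4754 -0.2275  0.1484] rot [-1.7963e+02 -2.0000e-02  1.0610e+02] F [ 1.13 -0.7  -0.46] op -0.005
(0.4565, -0.2611, 0.12) shift cm [-2.71 -2.73  2.86]
[29. 29. 29. 30. 30. 30. 30. 30. 30. 30. 30. 30. 31. 31. 31. 31. 31. 31.
 31. 31. 31. 31. 31. 32. 32. 32. 32. 32. 32. 32. 32. 32. 32. 33. 33. 33.
 33. 33. 33. 33. 33. 33. 33. 33. 33. 34. 34. 34. 34. 34. 34. 34. 34. 35.
 35. 35. 35. 35. 35. 35. 35. 35. 35. 36. 36. 36. 36. 36. 36. 36. 36. 36.
 36. 36. 36. 37. 37. 37. 37. 37. 37. 38. 38. 38. 44. 68. 69. 69. 70. 71.
 71. 72. 73. 74. 74. 76. 77. 77. 78. 80.]
push [{'box': [246.3, 175.0, 276.7, 217.1], 'confidence': 0.58}] [{'box': [256.9, 191.8, 265.2, 201.2], 'confidence': 0.61}]
```

View pics/top2.png

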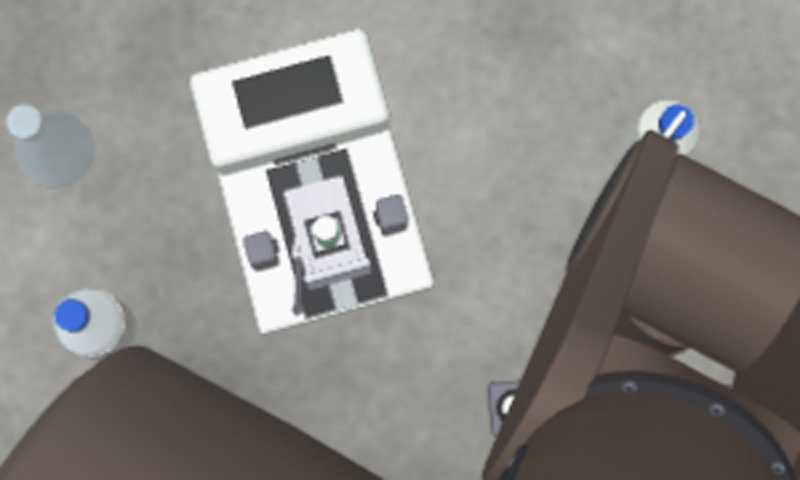

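The plate spans 30–38 mm along the axis, so the shuttle is latched at 30 mm. Next I centre over the large key.

{"op": "jog_arm", "data": {"targets": [[0,-1.4,-1.4,1.4,0],[0,-1.3,-1.3,1.4,0],[0,0,0,0,0]]}}

```text
time: 7.75
tcp_pos: [0.4558, -0.2538, 0.1197]
tcp_rot: [-179.5, -0.2, 106.5]
force: [0.2, 1.1, -0.5]
opening: 0.001
```

Run:
```python
from h import *
go([(.4565,-.2611,.12)])
s=manip.read_state()
p,d=manip.grab_frame("wrist"); cv2.imwrite("pics/w3.png",p)
W=wcloud(d,s);m=(p.min(2)>170)&(np.linalg.norm(W[...,:2]-[.4565,-.2611],axis=2)<.03)&(abs(W[...,2]-.052)<.005);q=W[m];print(m.sum(),q.mean(0) if m.sum() else 0,np.ptp(q,axis=0) if m.sum() else 0)
```

```text
t 7.75 pos [ 0.4558 -0.2538  0.1197] rot [-179.54   -0.19  106.48] F [ 0.2   1.11 -0.55] op 0.001
(0.4565, -0.2611, 0.12) shift cm [-0.71 -0.14 -0.03]
2012 [ 0.45513789 -0.25904112  0.05097816] [0.03171674 0.03212383 0.00451498]
```

View pics/w3.png

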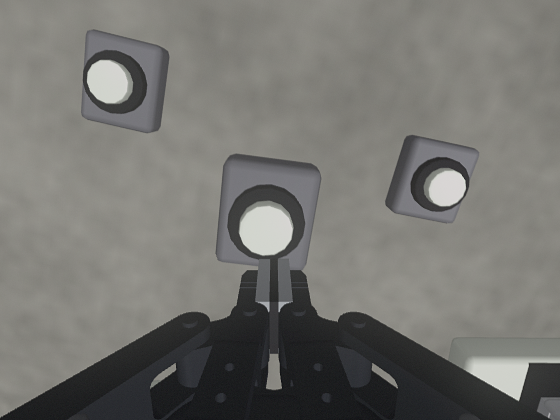

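The wrist view shows the large key at (267,228), centre about (0.456,-0.260), just under the fingertips.

{"op": "jog_arm", "data": {"targets": [[0,-0.65,0,0,0],[0,0,0,1.5,0],[0,0,0,1.5,0],[0,0,0,1.2,0],[0,0,0,0,0]]}}

```text
time: 8.3
tcp_pos: [0.4625, -0.2575, 0.0802]
tcp_rot: [-179.8, 0.0, 106.7]
force: [0.7, -0.0, 0.5]
opening: 0.0
```

Run:
```python
from h import *
go([(.456,-.260,.066),(.456,-.26,.060)])
```

```text
t 8.3 pos [ 0.4625 -0.2575  0.0802] rot [-1.7978e+02  3.0000e-02  1.0673e+02] F [ 0.65 -0.05  0.46] op 0.0
(0.456, -0.26, 0.066) shift cm [-0.06 -0.69  1.43]
(0.456, -0.26, 0.06) shift cm [0.  0.  0.6]
```

{"op": "jog_arm", "data": {"targets": [[0,0,-0.7,0.3,0],[0,0,-0.1,0.4,0],[0,0,-0.1,0.3,0],[0,0,0,0,0]]}}

```text
time: 8.7
tcp_pos: [0.4541, -0.2602, 0.071]
tcp_rot: [-179.8, 0.1, 106.8]
force: [0.1, 0.4, 0.9]
opening: -0.002
```

{"op": "jog_arm", "data": {"targets": [[0,0,0,0.3,0],[0,0,0,0.3,0],[0,0,0,0.2,0]]}}

```text
time: 9.0
tcp_pos: [0.4544, -0.2606, 0.0631]
tcp_rot: [-179.9, 0.1, 106.8]
force: [-1.4, 1.2, 2.8]
opening: -0.006
```

{"op": "jog_arm", "data": {"targets": [[0,0,0,0.2,0],[0,0,0,0.2,0]]}}

```text
time: 9.2
tcp_pos: [0.4545, -0.2607, 0.0593]
tcp_rot: [-179.9, 0.2, 106.8]
force: [-8.7, 3.6, 49.3]
opening: 0.002
```

The key bottomed out: force rose from 2.8 to 49 N at z 0.0593. I'm coming away straight up.

{"op": "jog_arm", "data": {"targets": [[0,0,0,-1,0],[0,0,0,-3,0],[0,0,0,-4,0],[0,0,0,-4,0],[0,0,0,-3,0],[0,0,0,0,0],[0,0,0,0,0]]}}

```text
time: 9.9
tcp_pos: [0.4548, -0.2601, 0.2138]
tcp_rot: [-179.9, 0.1, 106.8]
force: [-0.3, -0.2, -0.5]
opening: 0.004
```

Run:
```python
from h import *
go([])
p,d=manip.grab_frame("top");W=cloud("top",d)
s=W[195:230,245:290].reshape(-1,3)
q=s[(s[:,2]>.095)&(s[:,2]<.11)]; print(np.percentile((q[:,:2]@[.960,.280]-.4766)*1000,[0,5,50,80]))
p,d=manip.grab_frame("scene"); cv2.imwrite("pics/s4.png",p)
s=manip.read_state();p,d=manip.grab_frame("wrist"); cv2.imwrite("pics/w4.png",p)
W=wcloud(d,s);m=(p.min(2)>170)&(np.linalg.norm(W[...,:2]-[.456,-.26],axis=2)<.015);print("key z",np.median(W[m][:,2]),m.sum())
```

```text
t 9.9 pos [ 0.4548 -0.2601  0.2138] rot [-1.7987e+02  1.3000e-01  1.0677e+02] F [-0.32 -0.15 -0.47] op 0.004
[29.3452088  30.27133893 34.5473475  65.94101741]
key z 0.051028475654622624 905
```

View pics/s4.png

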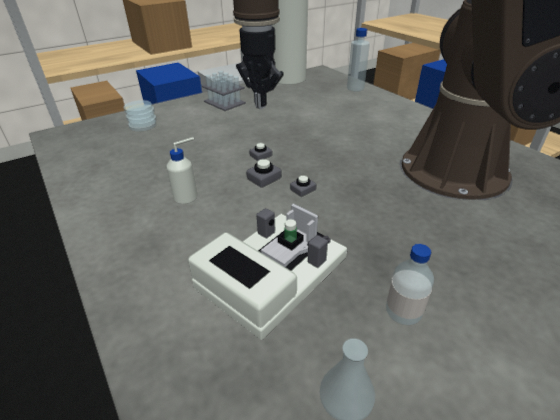

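The scene view shows the shuttle still in the middle with the vial upright (290,232), the key back up (264,166), the bottles and flask unmoved, and the arm well clear. I'm handing the job in.

```bash
python3 -c "
from station import manip
print(manip.close_job())"
```

```text
the job is handed in; nothing more can be done
None
```

The job is done and handed in at about 10 s of the 56 s allowed; no verdict came back.

- **Shuttle:** I pushed it by its plate with shut fingertips to the end stop, at about 60 mm with up to about 43 N on the wrist. I then drew back, and it returned by itself and caught. The top camera's depth put the plate's outer face at about 30 mm, both before the key press and after it.
- **Start key:** I pressed the largest of the three keys until it bottomed out. The TCP went about 7 mm below the expected contact height, and the force jumped from 2.8 N to 49 N. I then lifted straight off, and the key's top read 51 mm above the bench, so it is back up.
- **Last checks:** the tool force read about zero with the arm well clear. The vial was upright in its nest, and the bottles and flask stood where they were. No check failed. The only disagreement was small sideways drift during the moves, which I corrected before each contact.

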